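Stack the empty parts bin on the full one

ROBOT

A 6-joint arm with a two-finger parallel gripper is mounted at the origin on the work surface. World frame = base frame: x ahead of the robot, y to its left, z up, the work surface at z = 0. Lengths are in mm, angles in rad, forces in N, time in s.
With the tool pointing down it reaches from about 275 to 825 mm from the base axis. Payload 5.2 kg.
Tool frame: the origin (TCP) lies between the finger pads; the fingertips stand ctrl.tip_reach ahead of it and the grasp point (between the pads) lies 6 mm ahead of it (ctrl.tip_reach is the distance from the TCP to the fingertips, in mm); z points along the fingers, y is the line along which they close (so a half turn about z gives the same grasp; the last joint's range is limited). The gripper opens to 93 mm and grips with 3 to 60 N. Pads are 15 mm wide; open, the fingers measure 128 mm over their backs; the gripper's body (75 mm by 188 mm) begins 65 mm behind the grasp point.
Start: joints at [0.992, 0.259, 1.535, -0, 1.348, -0.203], TCP at [201.838, 511.631, 217.453] pointing down, gripper open.
Joint ranges: [-3.14, 3.14], [-0.91, 2.08], [0.19, 2.58], [-1.22, 4.36], [0.22, 2.71], [-3.12, 3.12]. Speed limits (rad/s): [2.57, 2.57, 3.14, 3.14, 3.14, 3.14].

INTERFACE

Orientations are given as a unit quaternion [w, x, y, z].
In Python, from rig import ctrl gives the robot as it stands. The module is installed in compiled form; this text tells all that it offers.
- The arm moves only by the tool arm_command, never from a script. Its argument "moves" is a list that holds one entry, the list of rows, each a list of 7 numbers: the shift along the tool's x, y, z each as a share of 500 mm, from -1 to 1, then the turn, a rotation vector about the tool's x, y, z each as a share of 30 degrees, from -1 to 1, then the opening in per cent of the stroke, from 0 (shut) to 100 (fully open). A call has 1 to 12 rows; each row is the pose to reach, as a shift and turn from the pose commanded when the call began, along the tool's axes at that moment; what a row does not reach only later rows make up. A row lasts 1/10 s, in which the tool goes at most 50 mm and 8.59 degrees, less where a joint would pass 70% of its speed; a pose out of reach is approached as far as the arm can. A call with a number of a shift or a turn outside -1 to 1 is refused whole. A call with a gripper value outside its range is refused whole. The fingers move at their own pace and stop on an object; "grip_force" is the grip in N (left out, the last holds). Time passes only in rows, so rows that repeat a pose let the fingers close. It gives the time, the measured TCP pose, the force, the opening and the grip force at its end, in the units of the state.
- ctrl.get_state(): the state, without advancing time (a new reading comes with each control period).
- ctrl.capture(name): name is "side" or "top"; returns a dict with "image" (384x512x3 uint8, red, green, blue), "vertical_fov" (degrees; the focal length in pixels is half the picture's height over the tangent of half this angle, whatever the lens; pixels are square), "cx", "cy" (the principal point, pixels), "extrinsics" (4x4, takes a point from world to camera coordinates). Camera axes: x right, y down, z forward; pixel columns grow to the right and rows downward; lengths in mm; the calibration is good to about 2 mm. A picture is of the moment at which its call begins. There is no depth.
- ctrl.close_job(): hands the job in; it is judged then, once.
The state is a dict: "clock": time; "qpos": joint angles; "dq": joint speeds; "joint_efforts": joint torques, N m; "position": TCP position; "tool_rot": TCP orientation; "ft_force": force on the tool from outside, world axes, zero at the start; "torque": the same for the moment, N m; "gripper_width": finger opening in mm; "finger_force": force on a finger pad.
Only numpy, scipy, OpenCV 4.12 (cv2) and the standard library are available. Lean on these libraries where they do the work, as an engineer would, in place of code of your own. Each camera call takes 0.05 s, during which the arm holds its last target. There are 200 camera calls.

TASK

Two slim stack-nest parts bins of the same pattern stand on the workbench: one empty, one with bolts in it. Pick up the empty bin, turn it end for end relative to the full one and set it down (do not drop it) on top, lengths in line, so that its lugs rest on the full bin's rim and it stands level and stacked, not nested inside. Leave the full bin where it stands, and do not disturb the short wide bin.

Things in the scene. Friction and masses are not known exactly. Their poses are not given: they have to be found in the camera images.
- empty_mid (a point): Centre of the empty slim light-grey bin, 35 mm above its underside; loose, up to 0.23 kg, upright. 160 mm long (x, ears included) x 60 wide (y) x 70 high. Grip across its long sides, flat, upright and 60 mm apart outside from 32 to 70 mm above the underside, pads about 48 mm up. Below is a narrower foot, 100 x 32 mm at the underside. Stacked properly, this point is 58 mm above full_mid
- empty_front (a point): Middle of the empty bin's front (+x) end, 80 mm along +x from empty_mid, same height and axes. The front has two ears beside a 22 mm open gap, the rear (-x) one central ear. Lugs on the foot, 12 mm up, stick out endwise: same way round as the full bin they drop through its gaps (nested, 32 mm deep); turned 180 degrees they rest on its ears, the foot 12 mm deep with 10 mm of play each way
- full_mid (a point): Centre of the full bin, 35 mm above its underside: same light-grey plastic, sizes, ears, lugs and axes as the empty one (+x to its two-ear end), rim 70 mm above its underside; loose, 0.6 to 0.95 kg, upright. Dark steel bolts, fixed in it, lie in its bottom, below 35 mm. At the start both bins' front ends point away from the robot within about 25 degrees
- short_bin: Bystander: plain open bin of the same light-grey plastic, shorter and wider, no lugs, 100 x 85 x 55 mm, with a small carton in it; loose; origin at the centre of its underside. Must not be moved. (A tape roll, a screwdriver and a jar also stand near the bins.)

How it is judged (in metres and radians):
On the way:
1. the empty bin is lifted off the bench (height (world z) of empty_mid above 0.1 m), for 0.1 s.
At the end, for the whole second after the job is handed in: The empty bin rests on the full bin turned end for end (in line within 14 degrees), centres within 18 mm seen from above and 52 to 64 mm apart in height (lugs on the rim, not nested), both level within 6 degrees, the full bin on the bench within 40 mm of its start (horizontal distance between empty_mid and full_mid below 0.018 m and z of empty_mid in the frame of full_mid between 0.052 and 0.064 m and x of empty_front in the frame of full_mid below -0.04 m and angle between the x axis of empty_mid and the x axis of full_mid, either way round below 0.24 rad and angle between each of empty_mid, full_mid's own z axis and vertical below 0.1 rad and height (world z) of full_mid below 0.045 m and distance of full_mid from where it was at the start of the episode below 0.04 m and linear speed of empty_bin below 0.02 m/s); the robot touches nothing.
It fails at once if the empty bin is dropped: let go more than about 30 mm above where it should rest (height (world z) of empty_mid above 0.125 m and contact force between the fingers and empty_bin below 0.05 N).
It fails at once if the short wide bin is moved by more than 20 mm (distance of short_bin from where it was at the start of the episode above 0.02 m).
It also fails if it takes over 40 s, if anything falls off the work surface, if the arm or the gripper's body presses on something with over 40 N, if the wrist force passes 120 N, or if a joint passes its speed limit or range.

## Working session

There is one attempt and no reset: what is moved stays moved. The work goes in short steps, Python scripts to look and compute and a tool call to move; the robot and the scene stay as the last step left them, time stands still between calls to the robot, and variables do not carry over. Pictures are saved under pics/ and viewed, at most 10 in all, crops included, and the job is handed in when it is done.

Besides the shell and the picture viewer there is one more tool, called after "Request:" in YAML: its name, and indented under it one key for each argument. arm_command: Moves the arm, as the interface text tells. Shift numbers are shares of 500 mm and turn numbers shares of 30 degrees, none past 1 either way. Its arguments: {"type":"object","properties":{"moves":{"type":"array"},"grip_force":{"type":"number"}},"required":["moves"]}

```bash
mkdir -p pics; cat > h.py <<'E'
import numpy as np,cv2
from rig import ctrl
def cap(n,f=None):
    c=ctrl.capture(n); 
    if f: cv2.imwrite('pics/'+f,c['image'][:,:,::-1])
    return c
def K(c):
    f=c['image'].shape[0]/2/np.tan(np.radians(c['vertical_fov'])/2)
    return f,c['cx'],c['cy'],np.array(c['extrinsics'])
def unproj(c,uv,z):
    f,cx,cy,E=K(c); R,t=E[:3,:3],E[:3,3]; o=-R.T@t
    out=[]
    for u,v in np.atleast_2d(uv):
        d=R.T@np.array([(u-cx)/f,(v-cy)/f,1]); out.append(o+d*(z-o[2])/d[2])
    return np.array(out)
def proj(c,P):
    f,cx,cy,E=K(c); q=np.atleast_2d(P)@E[:3,:3].T+E[:3,3]
    return np.c_[cx+f*q[:,0]/q[:,2],cy+f*q[:,1]/q[:,2]]
E
python3 - <<'E'
from h import *
for n in('top','side'):
    c=cap(n,n+'0.png'); f,cx,cy,X=K(c); print(n,f,cx,cy,X.round(3).tolist())
s=ctrl.get_state(); print(s, ctrl.tip_reach)
a=cv2.imread('pics/top0.png');b=cv2.imread('pics/side0.png')
cv2.imwrite('pics/top0b.png',cv2.resize(a,(768,576),interpolation=cv2.INTER_CUBIC))
cv2.imwrite('pics/side0b.png',cv2.resize(b,(768,576),interpolation=cv2.INTER_CUBIC))
E
```

```text
top 373.4887011875907 259.0458592372749 192.41452112258332 [[0.026, -1.0, -0.003, -10.337], [-0.996, -0.025, -0.087, 559.904], [0.087, 0.005, -0.996, 750.288], [0.0, 0.0, 0.0, 1.0]]
side 438.6173106994948 254.3739265317374 197.9147849482408 [[0.908, -0.419, -0.008, -506.94], [-0.301, -0.639, -0.708, 219.53], [0.291, 0.645, -0.706, 784.24], [0.0, 0.0, 0.0, 1.0]]
{'clock': 0.1, 'qpos': array([ 9.92176987e-01,  2.59256273e-01,  1.53594301e+00, -3.59790922e-05,
        1.34801954e+00, -2.02811274e-01]), 'dq': array([ 0.00034792, -0.00153341, -0.00434602, -0.00104428, -0.00242254,
        0.00020812]), 'joint_efforts': array([ 3.07256101e-03, -4.38209903e+01, -2.84647107e+01,  7.23766512e-02,
        3.62135097e-02, -8.74140687e-05]), 'position': array([201.58625723, 511.19931741, 216.72059988]), 'tool_rot': array([-2.93442532e-04,  1.86796253e-01,  9.82398340e-01, -7.58486538e-04]), 'ft_force': array([0.30142256, 0.56103176, 0.15743513]), 'torque': array([0.01847002, 0.00273151, 0.00365751]), 'finger_force': 0.0, 'gripper_width': 93.18354776183993} 25.0
```

View pics/top0b.png

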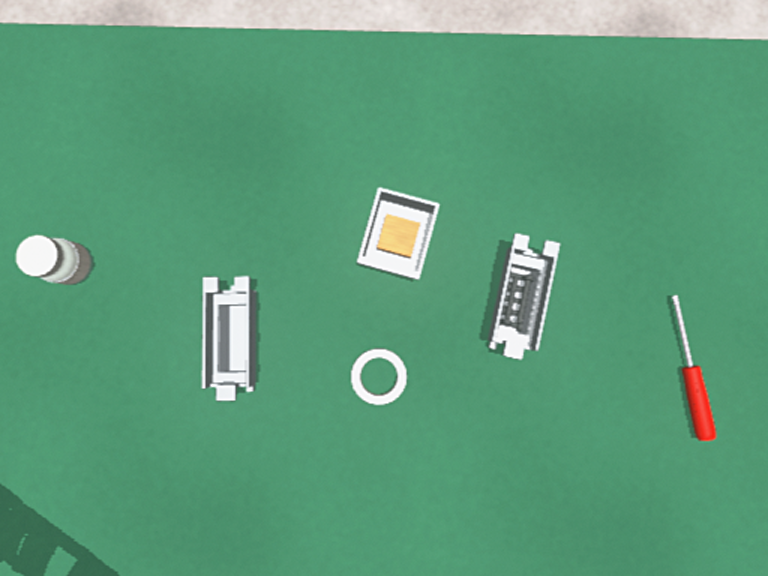

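View pics/side0b.png

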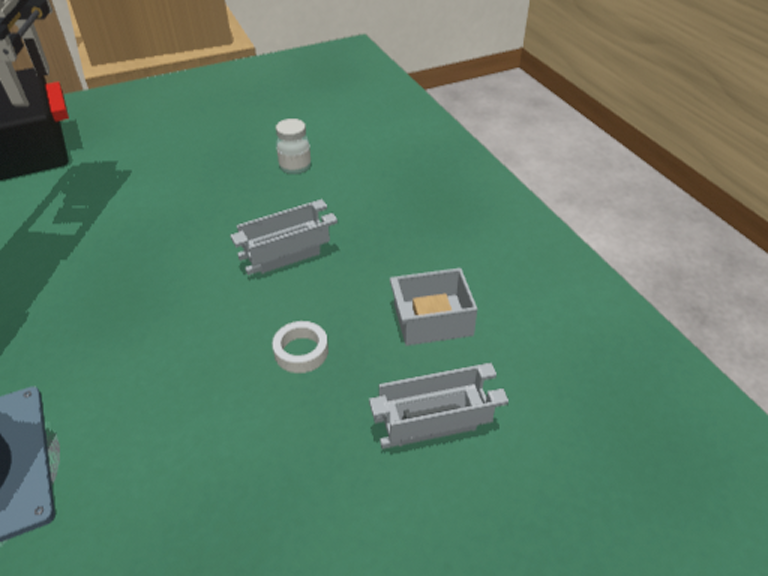

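```bash
python3 - <<'E'
import cv2,numpy as np
a=cv2.imread('pics/top0.png')
e=a[178:272,125:180];f=a[150:244,320:375]
cv2.imwrite('pics/c0.png',np.hstack([cv2.resize(x,None,fx=6,fy=6,interpolation=cv2.INTER_NEAREST) for x in(e,f)]))
E
```

```text
(no output)
```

View pics/c0.png

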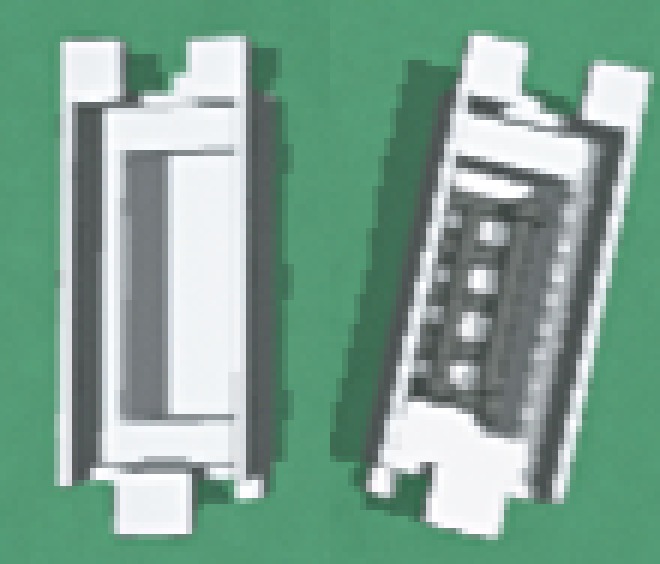

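```bash
python3 - <<'E'
from h import *
c=cap('top')
for n,off,P in(('empty',(125,178),[(61,38),(247,38),(115,534),(192,534)]),('full',(320-55,150),[(470,33),(651,72),(425,524),(498,538)])):
    W=unproj(c,np.array(P)/6+off-.5,70)[:,:2]
    f=(W[0]+W[1])/2;r=(W[2]+W[3])/2;d=f-r
    print(n,'mid',(f+r)/2,'yaw',np.degrees(np.arctan2(d[1],d[0])),'len',np.linalg.norm(d),'w',np.linalg.norm(W[0]-W[1]),np.linalg.norm(W[2]-W[3]))
from scipy.spatial.transform import Rotation as R
s=ctrl.get_state();w,x,y,z=s['tool_rot'];print(R.from_quat([x,y,z,w]).as_matrix().round(3),s['position'])
s2=cap('side')
# sanity in side view
for m in([371,199,70],): pass
E
```

```text
empty mid [487.65695409 213.29348457] yaw 2.88018676150133 len 159.72734666251463 w 60.744979509549275 24.6671041553241
full mid [ 550.07108359 -173.09088298] yaw -11.324352460981236 len 159.70596297731612 w 60.369122101225656 23.802462202119713
[[-0.93   0.367 -0.001]
 [ 0.367  0.93  -0.001]
 [ 0.    -0.001 -1.   ]] [201.63280781 511.24911177 216.80898486]
```

Request:
arm_command:
  moves:
    - [[-0.751,-0.344,0.134,0,0,-0.813,100],[-0.751,-0.344,0.134,0,0,-0.813,100],[-0.751,-0.344,0.134,0,0,-0.813,100],[-0.751,-0.344,0.134,0,0,-0.813,100],[-0.751,-0.344,0.134,0,0,-0.813,100],[-0.751,-0.344,0.134,0,0,-0.813,100],[-0.751,-0.344,0.134,0,0,-0.813,100],[-0.751,-0.344,0.134,0,0,-0.813,100],[-0.751,-0.344,0.134,0,0,-0.813,100],[-0.751,-0.344,0.134,0,0,-0.813,100],[-0.751,-0.344,0.134,0,0,-0.813,100],[-0.751,-0.344,0.134,0,0,-0.813,100]]
  grip_force: 15

```text
clock: 1.4
position: [487.1, 214.6, 150.5]
tool_rot: [-0.0, -0.025, 1.0, 0.0]
ft_force: [-1.0, -0.3, 0.1]
gripper_width: 92.7
finger_force: 0.0
```

```bash
cat >> h.py <<'E'
from scipy.spatial.transform import Rotation as R
def pose():
    s=ctrl.get_state();w,x,y,z=s['tool_rot'];return s['position'],R.from_quat([x,y,z,w]).as_matrix(),s
def go(target,yang):
    p,M,s=pose(); d=M.T@(np.array(target)-p)/500
    a=np.degrees(np.arctan2(M[1,1],M[0,1]))
    print('t',s['clock'],'p',p.round(1),'yang',a.round(2),'tilt',M[:,2].round(4),'F',s['ft_force'].round(2),'w',s['gripper_width'],'ff',s['finger_force'],'q',s['qpos'].round(2))
    print('shift',d.round(4),'turnz',((a-yang)/30).round(3))
E
python3 - <<'E'
from h import *
go([487.7,213.3,54],92.88)
E
```

```text
t 1.4 p [487.1 214.6 150.5] yang 92.89 tilt [-7.e-04  3.e-04 -1.e+00] F [-0.99 -0.28  0.08] w 92.67149548643431 ff 0.0 q [ 0.2   0.28  1.67  0.    1.18 -1.42]
shift [-0.0011 -0.0027  0.193 ] turnz 0.0
```

Request:
arm_command:
  moves:
    - [[0,-0.002,0.1,0,0,0,100],[0,-0.002,0.16,0,0,0,100],[0,-0.002,0.193,0,0,0,100],[0,-0.002,0.193,0,0,0,100],[0,-0.002,0.193,0,0,0,75],[0,-0.002,0.193,0,0,0,65],[0,-0.002,0.193,0,0,0,50],[0,-0.002,0.193,0,0,0,40],[0,-0.002,0.193,0,0,0,40],[0,-0.002,0.193,0,0,0,40],[0,-0.002,0.193,0,0,0,40],[0,-0.002,0.193,0,0,0,40]]
  grip_force: 15

```text
clock: 2.6
position: [488.5, 213.0, 54.7]
tool_rot: [0.001, -0.025, 1.0, 0.0]
ft_force: [-1.1, 0.3, 5.0]
gripper_width: 59.9
finger_force: 15.0
```

```bash
python3 - <<'E'
from h import *
go([487.7,213.3,184],92.88)
E
```

```text
t 2.6 p [488.5 213.   54.7] yang 92.85 tilt [ 1.2e-03  5.0e-04 -1.0e+00] F [-1.12  0.34  5.04] w 59.90742866054744 ff 14.997436702251434 q [ 0.2   0.39  1.78  0.    0.96 -1.42]
shift [ 0.0013  0.0007 -0.2587] turnz -0.001
```

Gripped at 59.9 mm. Lift 130 mm, then carry.

Request:
arm_command:
  moves:
    - [[0,0,-0.03,0,0,0,40],[0,0,-0.09,0,0,0,40],[0,0,-0.16,0,0,0,40],[0,0,-0.23,0,0,0,40],[0,0,-0.26,0,0,0,40],[0,0,-0.26,0,0,0,40],[0,0,-0.26,0,0,0,40]]

```text
clock: 3.3
position: [487.5, 212.6, 183.1]
tool_rot: [-0.001, -0.025, 1.0, -0.0]
ft_force: [0.5, 0.4, -2.1]
gripper_width: 60.0
finger_force: 15.0
```

```bash
python3 - <<'E'
from h import *
go([550,-173,184],-101.32)
c=cap('side'); i=c['image'][60:230,100:360]
cv2.imwrite('pics/s1.png',cv2.resize(i,None,fx=3,fy=3)[:,:,::-1])
E
```

```text
t 3.3 p [487.5 212.6 183.1] yang 92.85 tilt [-1.1e-03 -3.0e-04 -1.0e+00] F [ 0.48  0.37 -2.09] w 59.98582549027502 ff 14.972110390663147 q [ 0.2   0.25  1.63 -0.    1.26 -1.42]
shift [-0.0864 -0.7764 -0.0017] turnz 6.472
```

View pics/s1.png

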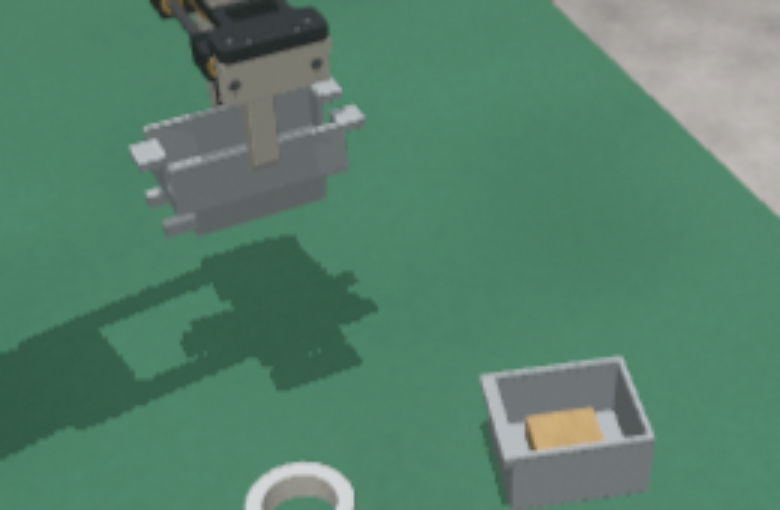

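Request:
arm_command:
  moves:
    - [[-0.004,-0.03,0,0,0,0.08,40],[-0.01,-0.09,0,0,0,0.2,40],[-0.02,-0.17,0,0,0,0.35,40],[-0.029,-0.26,0,0,0,0.5,40],[-0.039,-0.35,0,0,0,0.65,40],[-0.049,-0.44,0,0,0,0.8,40],[-0.059,-0.53,0,0,0,0.9,40],[-0.068,-0.61,0,0,0,1,40],[-0.077,-0.69,0,0,0,1,40],[-0.083,-0.745,0,0,0,1,40],[-0.0865,-0.776,0,0,0,1,40],[-0.0865,-0.776,0,0,0,1,40]]

```text
clock: 4.55
position: [550.0, -174.7, 182.7]
tool_rot: [-0.001, 0.237, 0.972, 0.0]
ft_force: [-0.5, 1.4, -0.9]
gripper_width: 59.7
finger_force: 15.0
```

Request:
arm_command:
  moves:
    - [[0,0,0,0,0,0.12,40],[0,0,0,0,0,0.34,40],[0,0,0,0,0,0.58,40],[0,0,0,0,0,0.8,40],[0,0,0,0,0,1,40]]

```text
clock: 5.05
position: [550.1, -170.5, 183.6]
tool_rot: [-0.001, 0.48, 0.877, 0.0]
ft_force: [0.2, -0.1, -1.5]
gripper_width: 59.5
finger_force: 15.0
```

Request:
arm_command:
  moves:
    - [[0,0,0,0,0,0.2,40],[0,0,0,0,0,0.4,40],[0,0,0,0,0,0.6,40],[0,0,0,0,0,0.8,40],[0,0,0,0,0,1,40]]

```text
clock: 5.55
position: [550.0, -170.4, 183.6]
tool_rot: [-0.001, 0.69, 0.723, 0.0]
ft_force: [0.1, 0.2, -0.6]
gripper_width: 59.9
finger_force: 15.0
```

Request:
arm_command:
  moves:
    - [[0,0,0,0,0,0.2,40],[0,0,0,0,0,0.4,40],[0,0,0,0,0,0.6,40],[0,0,0,0,0,0.8,40],[0,0,0,0,0,1,40]]

```text
clock: 6.05
position: [550.0, -170.4, 183.6]
tool_rot: [-0.001, 0.854, 0.52, -0.0]
ft_force: [0.4, 0.1, -1.0]
gripper_width: 60.0
finger_force: 15.0
```

Request:
arm_command:
  moves:
    - [[0,0,0,0,0,0.2,40],[0,0,0,0,0,0.4,40],[0,0,0,0,0,0.6,40],[0,0,0,0,0,0.8,40],[0,0,0,0,0,1,40]]

```text
clock: 6.55
position: [550.1, -170.4, 183.6]
tool_rot: [-0.001, 0.96, 0.281, -0.0]
ft_force: [0.2, -0.5, -0.9]
gripper_width: 59.8
finger_force: 15.0
```

Request:
arm_command:
  moves:
    - [[0,0,0,0,0,0.2,40],[0,0,0,0,0,0.4,40],[0,0,0,0,0,0.6,40],[0,0,0,0,0,0.8,40],[0,0,0,0,0,1,40],[0,0,0,0,0,1,40]]

```text
clock: 7.15
position: [550.1, -170.6, 183.6]
tool_rot: [-0.001, 1.0, 0.025, -0.0]
ft_force: [-0.0, -0.7, -1.9]
gripper_width: 60.0
finger_force: 15.0
```

```bash
python3 - <<'E'
from h import *
go([550,-173,150],-101.32)
E
```

```text
t 7.15 p [ 550.1 -170.6  183.6] yang -87.13 tilt [-9.0e-04  1.1e-03 -1.0e+00] F [-0.05 -0.71 -1.89] w 59.96047030830628 ff 14.973480552434921 q [-0.49  0.33  1.52  0.    1.29  1.03]
shift [-0.0004  0.0048  0.0672] turnz 0.473
```

Request:
arm_command:
  moves:
    - [[0,0.005,0.01,0,0,0.15,40],[0,0.005,0.03,0,0,0.35,40],[0,0.005,0.055,0,0,0.473,40],[0,0.005,0.067,0,0,0.473,40],[0,0.005,0.067,0,0,0.473,40],[0,0.005,0.067,0,0,0.473,40]]

```text
clock: 7.75
position: [550.8, -174.6, 150.7]
tool_rot: [-0.0, 0.995, -0.097, -0.0]
ft_force: [-0.7, -1.2, -1.2]
gripper_width: 59.8
finger_force: 15.0
```

```bash
python3 - <<'E'
from h import *
go([550,-173,113],-101.32)
t=cap('top'); c=cap('side')
a=cv2.resize(t['image'][130:260,295:400],None,fx=4,fy=4,interpolation=cv2.INTER_NEAREST); b=cv2.resize(c['image'][170:300,230:350],None,fx=4,fy=4,interpolation=cv2.INTER_NEAREST)
b=b[:a.shape[0]]; cv2.imwrite('pics/d1.png',cv2.resize(np.hstack([a,b]),None,fx=.88,fy=.88)[:,:,::-1])
E
```

```text
t 7.75 p [ 550.8 -174.6  150.7] yang -101.18 tilt [-0.e+00  1.e-04 -1.e+00] F [-0.66 -1.19 -1.21] w 59.84798814845583 ff 14.972326755523682 q [-0.5   0.36  1.56  0.    1.22  1.27]
shift [-0.0022 -0.0029  0.0754] turnz 0.005
```

View pics/d1.png

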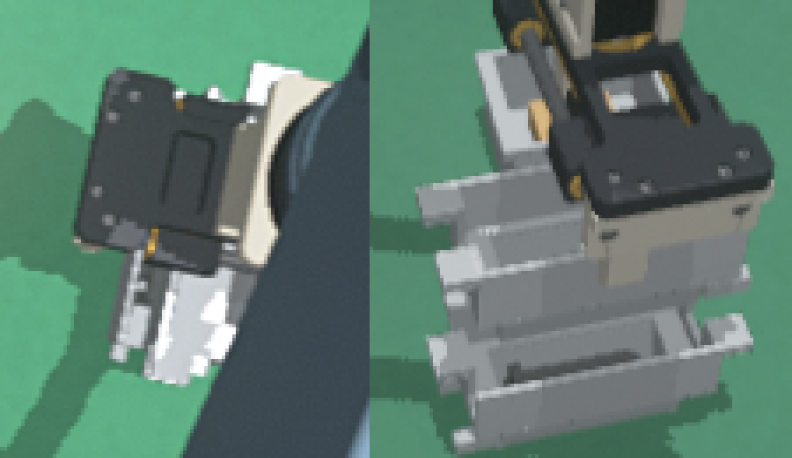

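Request:
arm_command:
  moves:
    - [[-0.001,-0.002,0.012,0,0,0,40],[-0.001,-0.002,0.026,0,0,0,40],[-0.001,-0.002,0.04,0,0,0,40],[-0.001,-0.002,0.052,0,0,0,40],[-0.001,-0.002,0.06,0,0,0,40],[-0.001,-0.002,0.066,0,0,0,40],[-0.001,-0.002,0.068,0,0,0,40],[-0.001,-0.002,0.068,0,0,0,40],[-0.001,-0.002,0.068,0,0,0,40]]

```text
clock: 8.75
position: [550.6, -174.0, 116.7]
tool_rot: [0.0, 0.995, -0.099, 0.0]
ft_force: [0.5, 0.8, -1.0]
gripper_width: 60.1
finger_force: 15.0
```

Request:
arm_command:
  moves:
    - [[0,0,0.003,0,0,0,40],[0,0,0.006,0,0,0,40],[0,0,0.008,0,0,0,40],[0,0,0.008,0,0,0,40],[0,0,0.008,0,0,0,40]]

```text
clock: 9.25
position: [550.4, -174.0, 112.7]
tool_rot: [0.0, 0.995, -0.099, 0.0]
ft_force: [-1.9, 0.2, 1.3]
gripper_width: 59.9
finger_force: 15.0
```

```bash
python3 - <<'E'
from h import *
go([550,-173,112.7],-101.32)
c=cap('side')
b=cv2.resize(c['image'][180:300,230:350],None,fx=5,fy=5,interpolation=cv2.INTER_CUBIC)
cv2.imwrite('pics/d2.png',b[:,:,::-1])
E
```

```text
t 9.25 p [ 550.4 -174.   112.7] yang -101.33 tilt [ 1.e-04 -1.e-04 -1.e+00] F [-1.85  0.16  1.34] w 59.906950850829325 ff 14.97719094157219 q [-0.5   0.4   1.61 -0.    1.14  1.27]
shift [-0.0013 -0.0017 -0.0001] turnz -0.0
```

View pics/d2.png

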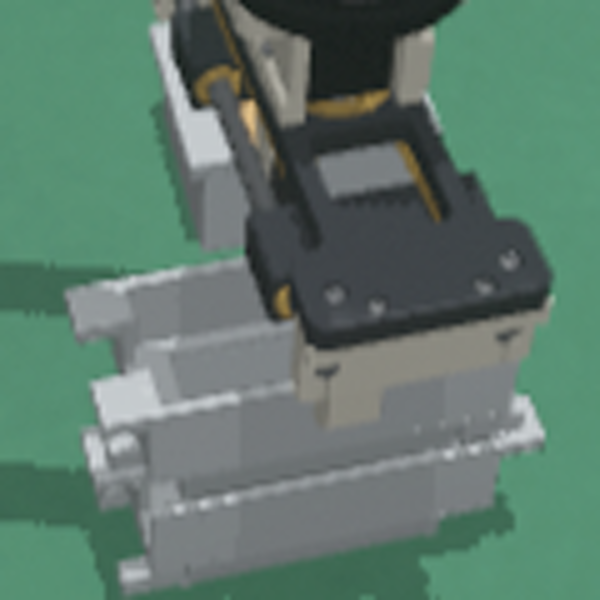

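Request:
arm_command:
  moves:
    - [[0,0,0.001,0,0,0,40],[0,0,0.001,0,0,0,40],[0,0,0.001,0,0,0,40]]
  grip_force: 5

```text
clock: 9.6
position: [550.5, -174.2, 112.3]
tool_rot: [0.0, 0.995, -0.099, 0.0]
ft_force: [-2.2, -0.4, 4.7]
gripper_width: 59.8
finger_force: 5.0
```

Request:
arm_command:
  moves:
    - [[0,0,0,0,0,0,66],[0,0,0,0,0,0,68],[0,0,0,0,0,0,71],[0,0,0,0,0,0,75],[0,0,0,0,0,0,80],[0,0,0,0,0,0,88],[0,0,0,0,0,0,92],[0,0,0,0,0,0,92]]

```text
clock: 10.4
position: [550.5, -173.9, 111.9]
tool_rot: [-0.0, 0.995, -0.099, 0.0]
ft_force: [0.0, 0.6, -0.7]
gripper_width: 85.4
finger_force: 0.0
```

Request:
arm_command:
  moves:
    - [[0,0,-0.02,0,0,0,92],[0,0,-0.06,0,0,0,92],[0,0,-0.12,0,0,0,92],[0,0,-0.2,0,0,0,92],[0,0,-0.28,0,0,0,92],[0,0,-0.3,0,0,0,92],[-0.1,-0.1,-0.3,0,0,0,92],[-0.2,-0.2,-0.3,0,0,0,92],[-0.3,-0.3,-0.3,0,0,0,92],[-0.4,-0.4,-0.3,0,0,0,92],[-0.4,-0.4,-0.3,0,0,0,92],[-0.4,-0.4,-0.3,0,0,0,92]]

```text
clock: 11.6
position: [391.1, 63.6, 262.1]
tool_rot: [-0.0, 0.995, -0.098, -0.0]
ft_force: [0.4, 0.4, -0.9]
gripper_width: 85.6
finger_force: 0.0
```

```bash
python3 - <<'E'
from h import *
go([550,-173,112.7],-101.32)
t=cap('top'); c=cap('side')
a=cv2.resize(t['image'][140:250,315:385],None,fx=5,fy=5,interpolation=cv2.INTER_NEAREST); b=cv2.resize(c['image'][195:305,235:325],None,fx=5,fy=5,interpolation=cv2.INTER_NEAREST)
cv2.imwrite('pics/e1.png',np.hstack([a,b])[:,:,::-1])
E
```

```text
t 11.6 p [391.1  63.6 262.1] yang -101.28 tilt [-3.e-04  7.e-04 -1.e+00] F [ 0.36  0.36 -0.9 ] w 85.59460229346318 ff 0.0 q [-0.12 -0.06  1.78  0.    1.42  1.64]
shift [0.4043 0.4021 0.2983] turnz 0.001
```

View pics/e1.png

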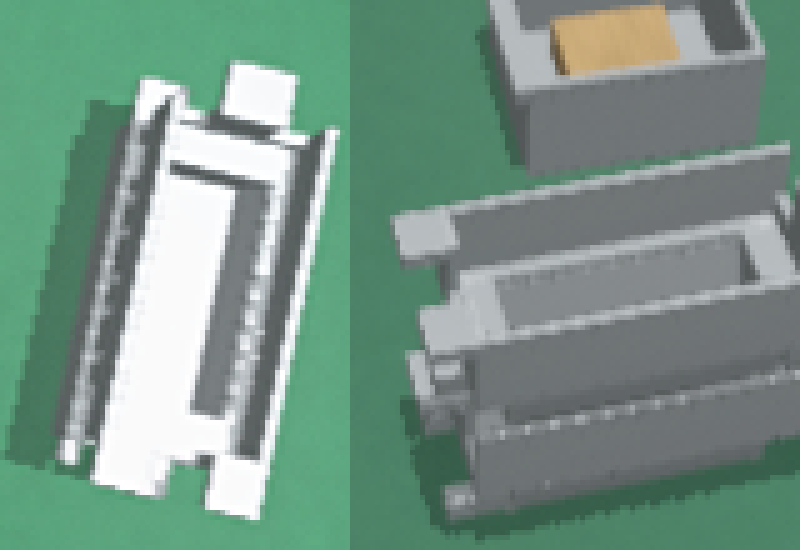

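Top view: the empty bin's single ear is at the far end (264,66), and its two ears are at the near end (92,483)–(262,520). Side view: it sits level with its lug on the rear ear. I'll check the size and centre at rim height 128 mm.

```bash
python3 - <<'E'
from h import *
c=cap('top')
W=unproj(c,np.array([(230,60),(298,73),(92,483),(262,520)])/5+(315,140)-.5,128)[:,:2]
r=(W[0]+W[1])/2;f=(W[2]+W[3])/2
d=f-r;print((f+r)/2,np.degrees(np.arctan2(d[1],d[0])),np.linalg.norm(d),np.linalg.norm(W[2]-W[3]))
ctrl.close_job()
E
```

```text
[ 549.28956114 -175.28176171] 168.92467849851306 160.2698984433772 61.42465973131243
the job is handed in; nothing more can be done
```

The empty bin is stacked end for end on the full bin and the job was handed in at about 12 s. In the last pictures it stands level with its lugs on the rim, its centre within about 3 mm and its line within 0.3 degrees of the full bin's start pose; I have not seen the judge's verdict.

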